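# Close up the parts cabinet

## Robot

A 6-joint arm with a two-finger parallel gripper is mounted at the origin on the work surface. World frame = base frame: x ahead of the robot, y to its left, z up, the work surface at z = 0. Lengths are in m, angles in rad, forces in N, time in s.
With the tool pointing down it reaches from about 0.35 to 0.85 m from the base axis. Payload 8.1 kg.
Tool frame: the origin (TCP) lies midway between the tips of the shut fingers; the grasp point (between the pads) lies 19 mm behind it; z points along the fingers, y is the direction in which the jaws open and shut (so a half turn about z gives the same grasp; the last joint's range is limited). The gripper opens to 85 mm and grips with 20 to 120 N. Pads are 22 mm wide; open, the fingers measure 114 mm over their backs; the gripper's body (76 mm by 85 mm) begins 54 mm behind the grasp point. The pads swing forward as they close: fully open they stand 13 mm farther back than shut.
Start: joints at [-1.332, 0.13, 1.488, -0, 1.523, -0.085], TCP at [0.191, -0.569, 0.2] pointing down, gripper open.
Joint ranges: [-2.96, 2.96], [-0.89, 2.26], [0.02, 2.5], [-1.34, 4.48], [0, 2.73], [-2.66, 2.66]. Speed limits (rad/s): [2.39, 2.39, 2.79, 3.14, 3.14, 3.14].

## Interface

Orientations are given as a unit quaternion [w, x, y, z].
In Python, from plant import manip, eyes gives the robot as it stands.
- The arm moves only by the tool carry_out, never from a script. Its argument "steps" is a list of rows, each a list of 7 numbers: the opening, from 0 (shut) to 1 (fully open), then the shift along the world's x, y, z in mm, then the turn, a rotation vector about the world's x, y, z in degrees. A call has 1 to 5 rows; each row is the pose to reach, as a shift and turn from the pose measured when the call began; what a row does not reach only later rows make up. A row lasts 1/12 s, in which the tool goes at most 41.7 mm and 7.16 degrees, less where a joint would pass 70% of its speed; a pose out of reach is approached as far as the arm can. A call with a gripper value outside its range is refused whole. The fingers move at their own pace and stop on an object; "newtons" is the grip in N (left out, the last holds). Time passes only in rows, so rows that repeat a pose let the fingers close. It gives the time, the measured TCP pose, the force and the opening at its end, in the units of the state.
- manip.observe(): the state, without advancing time (a new reading comes with each control period).
- eyes.capture(name): name is "scene" or "top"; returns a dict with "img" (480x640x3 uint8, blue, green, red), "mtx" (3x3 intrinsics, pixels), "rvec" (rotation vector, rad) and "tvec" (3), from world to camera coordinates, as OpenCV has them. Camera axes: x right, y down, z forward; pixel columns grow to the right and rows downward; lengths in m; the calibration is good to about 2 mm. A picture is of the moment at which its call begins. There is no depth.
- manip.finish_job(): hands the job in, once; it reports no verdict.
The state is a dict: "t": time; "q": joint angles; "joint_velocities": joint speeds; "joint_efforts": joint torques, N m; "tcp_pos": TCP position; "eef_rot": TCP orientation; "force": force on the tool from outside, world axes, zero at the start; "moment": the same for the moment, N m; "finger_gap": finger opening in m.
Only numpy, scipy, OpenCV 4.12 (cv2) and the standard library are available. Lean on these libraries where they do the work, as an engineer would, in place of code of your own. Each camera call takes 0.05 s, during which the arm holds its last target.

## Task

Close up the parts cabinet on the bench: with the fingertips, push the two open drawers fully home and push the cupboard door fully shut, without slamming them. Pick nothing up, and leave the spray can, the tape, the jar and the spanner standing or lying where they are.

Things in the scene. Friction and masses are not known exactly. Their poses are not given: they have to be found in the camera images.
- cabinet: Grey steel bench-top cabinet, fixed, 500 wide (y), 200 deep (x), 196 high: at left (+y) four green drawers in two columns, at right (-y) a cupboard with a green door. Only the two upper drawers and the door stand open. Origin: bench level, mid width, in the outer plane of the shut fronts and door. x points into the cabinet (the way drawers are pushed), y left along the front, z up.
- drawer_left (a joint): How far the upper drawer of the left column is pulled out, m: 0 shut (against its stop), at most 0.16; at the start 0.03 to 0.12. It slides along the cabinet's x axis with about 2.5 N friction and stays where it is left.
- drawer_middle (a joint): The same for the upper drawer of the other column, between the left column and the cupboard; at the start 0.03 to 0.12.
- low_left (a joint): The same for the drawer under drawer_left: shut (0) at the start, it stays shut.
- low_middle (a joint): The same for the drawer under drawer_middle: shut (0) at the start, it stays shut.
- door (a joint): Opening angle of the cupboard door, rad: 0 shut (against its stop), at most 1.9; at the start 0.6 to 1.45. It swings toward the robot about an upright hinge at the cabinet's right-hand (-y) front edge, stays where it is left (stiff hinge, about 0.12 N m) and has no latch.
- drawer_left_front (a point): Centre of the yellow card on the outer face of the front of drawer_left, 164 above the bench; moves with the drawer, axes as the cabinet's. The front is 147 wide, 80 high (107 to 187 above the bench) and 12 thick. Below the card a cup pull, 80 wide, stands out 18 toward the robot from 119 to 140 above the bench.
- drawer_middle_front (a point): The same point on drawer_middle, 164 above the bench; same sizes. The two points are 150 apart along the cabinet's y when both drawers are shut.
- door_hinge (a point): Point on the door's hinge line, in the plane of the door's outer face, 132 above the bench. Axes turn with the door: y along the door from the hinge to its free edge, x from the outer face through the door (when shut, into the cabinet), z up.
- door_face (a point): Point on the door's outer face, 125 from the hinge line and 132 above the bench, clear of the handle; axes as door_hinge (pushing shut means pushing along its x). The door is 197 wide, 170 high (17 to 187 above the bench) and 12 thick; a bow handle stands out 26 from the outer face, 176 from the hinge, 63 to 141 above the bench.
- can_mid (a point): Half-way up a red and white spray can, 53 across and 152 high, standing on the bench left of the cabinet; leave alone.
- tape_roll: Roll of yellow tape, 100 across and 25 high, lying on the left half of the cabinet's top; origin at the centre of its underside; leave alone.
- screw_jar: Jar with a green lid, 60 across and 75 high, standing on the right half of the cabinet's top; origin at the centre of its underside; leave alone.
- spanner: Steel spanner, 160 long, lying on the bench to the right of the cabinet; origin near its middle, underside, x along it; leave alone.
Things that resemble listed ones, but are neither listed nor needed, are in the scene too. Several things look just like the part that bears can_mid: the one meant starts farthest from the robot's base.

How it is judged:
By the outcome, as a careful person would: the job done as asked, in the order asked, and still so for the second after the job is handed in, with the robot touching nothing.
It also fails if it takes over 58 s, if anything falls off the work surface, if the arm or the gripper's body presses on something with over 40 N, if the wrist force passes 120 N, or if a joint passes its speed limit or range.

## Working session

There is one attempt and no reset: what is moved stays moved. The work goes in short steps, Python scripts to look and compute and a tool call to move; the robot and the scene stay as the last step left them, time stands still between calls to the robot, and variables do not carry over. Pictures are saved under pics/ and viewed, and the job is handed in when it is done.

Besides the shell and the picture viewer there is one more tool, called after "Emit:" as a command line: name --pt "numbers of a row" for each row, then --argument value for the rest. carry_out: Moves the arm, as the interface text tells. Its arguments: {"type":"object","properties":{"steps":{"type":"array"},"newtons":{"type":"number"}},"required":["steps"]}

```bash
mkdir -p pics; ls
python3 - <<'E'
from plant import manip, eyes
import cv2
print(manip.observe())
for n in("scene","top"):
    c=eyes.capture(n); cv2.imwrite(f"pics/{n}0.png",c["img"]); print(c["mtx"],c["rvec"],c["tvec"])
    import pickle; pickle.dump(c,open(f"{n}0.pkl","wb"))
E
```

```text
pics
{'t': 0.0, 'q': array([-1.33239135e+00,  1.31176595e-01,  1.48931560e+00,  3.45772328e-05,
        1.52299294e+00, -8.54139877e-02]), 'joint_velocities': array([-0.00175483, -0.00041611,  0.0008707 ,  0.00061218, -0.00257011,
       -0.00027317]), 'joint_efforts': array([ 3.31282527e-04, -5.69402075e+01, -5.00544691e+01,  7.36151355e-05,
        1.49018818e-02,  1.55129818e-06]), 'tcp_pos': array([ 0.19079256, -0.5682015 ,  0.19941533]), 'eef_rot': array([-9.44791072e-04,  9.86920962e-01,  1.61202104e-01, -5.50948365e-05]), 'force': array([-0.48362399, -0.36928779, -0.2773758 ]), 'moment': array([ 0.02208853,  0.03372956, -0.02743073]), 'finger_gap': 0.08547301207473668}
[[594.47639755   0.         311.03167668]
 [  0.         594.47639755 242.64703015]
 [  0.           0.           1.        ]] [ 2.218118   -1.84515129  0.30569145] [-0.07994036  0.59422161  1.14640381]
[[563.97134553   0.         306.1818566 ]
 [  0.         563.97134553 237.92801601]
 [  0.           0.           1.        ]] [ 2.16605076 -2.20253754  0.08832591] [0.01206292 0.57759473 1.41005952]
```

View pics/scene0.png

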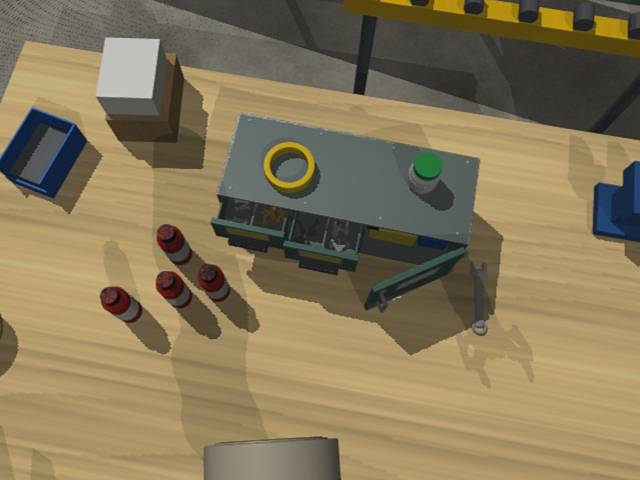

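View pics/top0.png

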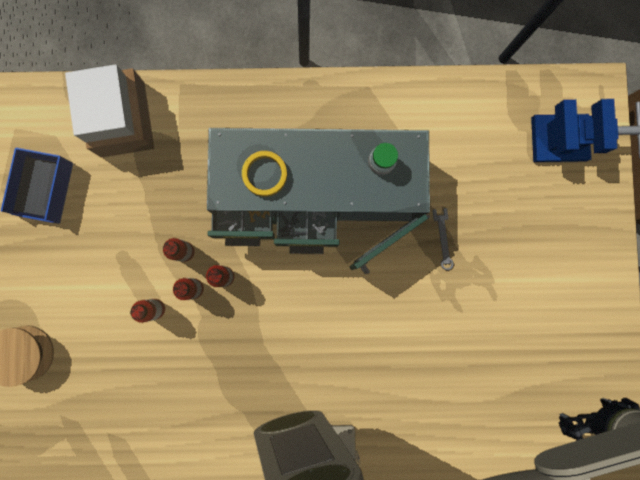

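Scene view: the drawers stand out at about (245,235) and (322,255), the door's free edge is at (370,300), and the spanner is at (480,300). Next I'll enlarge both views.

Run:
```python
import cv2
a=cv2.imread("pics/top0.png")[115:285,195:465]; cv2.imwrite("pics/topc.png",cv2.resize(a,None,fx=2.96,fy=2.96,interpolation=cv2.INTER_CUBIC))
a=cv2.imread("pics/scene0.png")[105:345,200:500]; cv2.imwrite("pics/scenec.png",cv2.resize(a,None,fx=2.5,fy=2.5,interpolation=cv2.INTER_CUBIC))
```

```text
(no output)
```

View pics/topc.png

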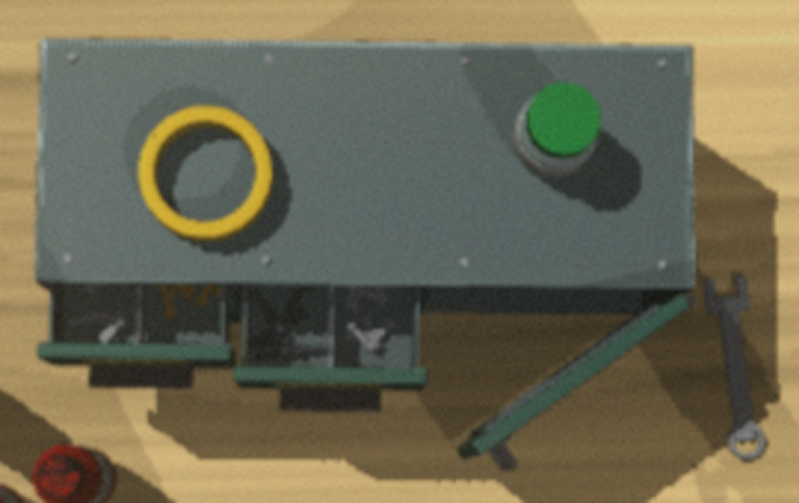

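View pics/scenec.png

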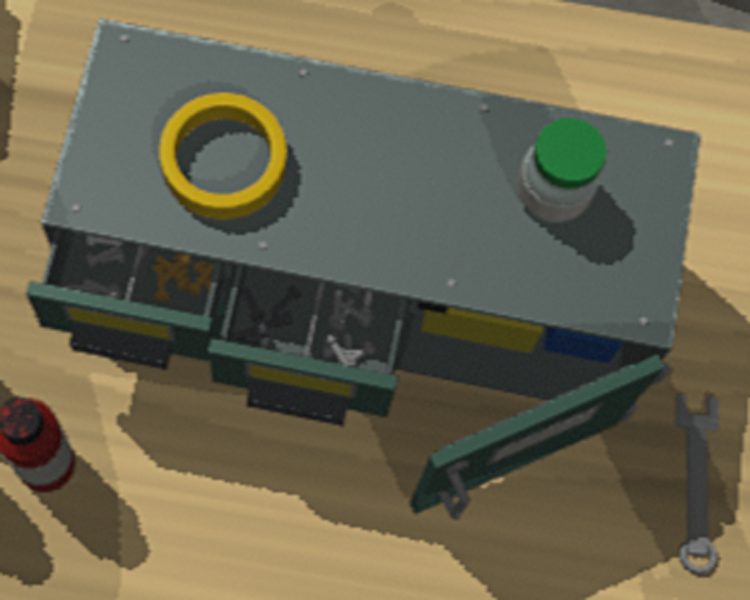

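```bash
cat > h.py <<'E'
import numpy as np,cv2,pickle
def ray(c,u,v,z):
    R,_=cv2.Rodrigues(c["rvec"]); t=np.ravel(c["tvec"])
    p=cv2.undistortPoints(np.array([[[u,v]]],float),c["mtx"],None)[0,0]
    d=R.T@np.array([p[0],p[1],1]); o=-R.T@t
    return o+d*(z-o[2])/d[2]
def proj(c,P): return cv2.projectPoints(np.array(P,float).reshape(-1,3),c["rvec"],c["tvec"],c["mtx"],None)[0].reshape(-1,2)
E
python3 - <<'E'
from h import *
np.set_printoptions(precision=4,suppress=True)
T=pickle.load(open("top0.pkl","rb"));S=pickle.load(open("scene0.pkl","rb"))
t=lambda u,v,z:ray(T,195+u/2.96,115+v/2.96,z)
s=lambda u,v,z:ray(S,200+u/2.5,105+v/2.5,z)
for c in(T,S):
    R,_=cv2.Rodrigues(c["rvec"]);print("cam",-R.T@np.ravel(c["tvec"]))
for n,a,b,z in [("FL",(41,39),(102,20),.196),("FR",(692,46),(699,134),.196),("NR",(694,290),(674,347),.196),("NL",(36,284),(43,225),.196),
 ("dl outerL",(38,358),(28,293),.187),("dl outerR",(230,361),(209,329),.187),("dm L",(236,384),(212,354),.187),("dm R",(426,384),(395,387),.187),
 ("door free outer",(484,456),(440,472),.187),("door hinge outer",(687,304),(663,367),.187),("spanner ring",(747,440),(699,556),0.005),("spanner head",(725,290),(697,408),.005)]:
    print(n,t(*a,z)[:2],s(*b,z)[:2])
for u,v in [(176,249),(185,289),(219,275),(145,311)]: print("can",ray(T,u,v,.152))
E
```

```text
cam [0.4682 0.0094 1.4501]
cam [ 0.2136 -0.0323  1.2756]
FL [0.8171 0.2193] [0.8162 0.2174]
FR [ 0.8037 -0.2785] [ 0.8034 -0.2768]
NR [ 0.6158 -0.2737] [ 0.6196 -0.2747]
NL [0.6286 0.2237] [0.6293 0.2232]
dl outerL [0.5732 0.2239] [0.5747 0.2236]
dl outerR [0.5685 0.0784] [0.5715 0.0792]
dm L [0.5509 0.074 ] [0.552 0.073]
dm R [ 0.5485 -0.07  ] [ 0.5516 -0.0697]
door free outer [ 0.4933 -0.1127] [ 0.492  -0.1134]
door hinge outer [ 0.6063 -0.2701] [ 0.6052 -0.27  ]
spanner ring [ 0.5069 -0.3584] [ 0.506  -0.3575]
spanner head [ 0.6379 -0.3439] [ 0.6381 -0.3434]
can [0.5471 0.3033 0.152 ]
can [0.455  0.2826 0.152 ]
can [0.4857 0.2046 0.152 ]
can [0.4065 0.3739 0.152 ]
```

Run:
```python
from scipy.spatial.transform import Rotation as R
import numpy as np
q=np.array([-9.44791072e-04,9.86920962e-01,1.61202104e-01,-5.5e-05])
r0=R.from_quat(q[[1,2,3,0]]); print(r0.as_matrix())
for s in (-20,):
  g=R.from_euler('y',-30,degrees=True)*R.from_euler('z',s,degrees=True); print(np.degrees(g.as_rotvec())); print((g*r0).as_matrix())
```

```text
[[ 9.48027757e-01  3.18187367e-01 -4.13165923e-04]
 [ 3.18187575e-01 -9.48025978e-01  1.84713600e-03]
 [ 1.96043312e-04 -1.88260046e-03 -9.99998209e-01]]
[  5.23549501 -29.69196764 -19.53913336]
[[ 0.86565133 -0.02092208  0.50020999]
 [-0.02524607 -0.9996795   0.00187705]
 [ 0.5000104  -0.01425321 -0.8659021 ]]
```

Emit:
carry_out --pt "0 25 20 25 0 0 0" --pt "0 50 40 50 0 0 0" --pt "0 80 65 65 0 0 0" --pt "0 110 90 80 0 0 0" --pt "0 140 115 100 0 0 0"

```text
t: 0.52
tcp_pos: [0.3298, -0.453, 0.298]
eef_rot: [-0.002, 0.987, 0.161, -0.0]
force: [1.0, -0.2, -0.1]
finger_gap: 0.0257
```

Emit:
carry_out --pt "0 18 36 0 1 -6 -4" --pt "0 36 72 0 2 -12 -8" --pt "0 54 108 0 3 -18 -12" --pt "0 70 144 0 4.2 -23.8 -15.6" --pt "0 80 182 0 5.2 -29.7 -19.5"

```text
t: 0.93
tcp_pos: [0.4096, -0.2743, 0.2981]
eef_rot: [-0.005, 0.967, -0.008, 0.254]
force: [-0.1, 0.8, 2.1]
finger_gap: 0.0002
```

Emit:
carry_out --pt "0 5 40 0 0 0 0" --pt "0 10 80 0 0 0 0" --pt "0 20 120 0 0 0 0" --pt "0 25 160 0 0 0 0" --pt "0 30 200 0 0 0 0"

```text
t: 1.35
tcp_pos: [0.4445, -0.0769, 0.2959]
eef_rot: [-0.007, 0.969, -0.009, 0.248]
force: [1.6, -0.7, -0.7]
finger_gap: -0.0002
```

Emit:
carry_out --pt "0 12 40 0 0 0 0" --pt "0 24 80 0 0 0 0" --pt "0 36 120 0 0 0 0" --pt "0 48 160 -10 0 0 0" --pt "0 60 198 -20 0 0 0"

```text
t: 1.77
tcp_pos: [0.501, 0.1109, 0.2802]
eef_rot: [-0.008, 0.968, -0.008, 0.25]
force: [1.7, -1.8, 0.9]
finger_gap: 0.0002
```

Emit:
carry_out --pt "0 5 12 -30 0 0 0" --pt "0 12 22 -60 0 0 0" --pt "0 18 24 -90 0 0 0" --pt "0 25 24 -110 0 0 0" --pt "0 25 24 -114 0 0 0"

```text
t: 2.18
tcp_pos: [0.5233, 0.1348, 0.1599]
eef_rot: [-0.007, 0.969, -0.008, 0.246]
force: [0.1, -0.1, -0.7]
finger_gap: -0.0001
```

Run:
```python
from plant import manip, eyes
import cv2
c=eyes.capture("scene");cv2.imwrite("pics/s1.png",cv2.resize(c["img"][105:345,200:500],None,fx=2.5,fy=2.5,interpolation=cv2.INTER_CUBIC))
o=manip.observe();print(o["t"],o["tcp_pos"],o["force"])
```

```text
2.2333 [0.52362561 0.13456783 0.16155896] [-0.31140266 -0.54952935 -0.94494774]
```

View pics/s1.png

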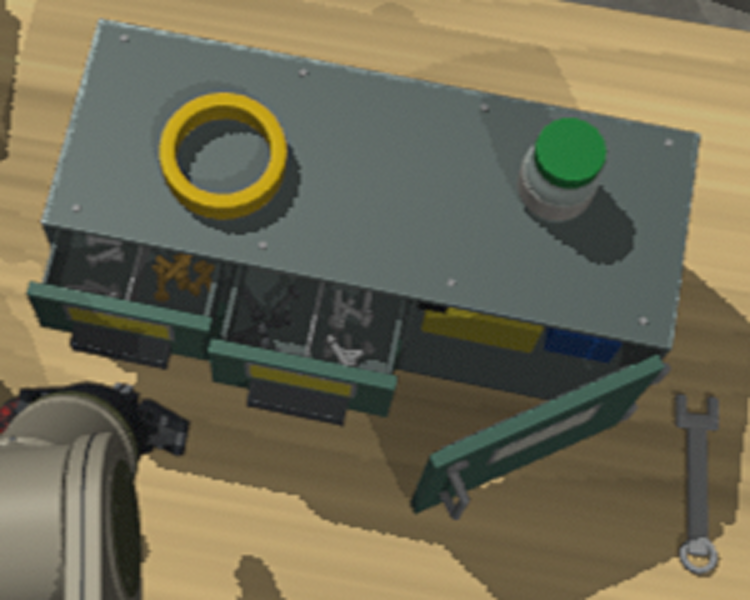

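Run:
```python
from h import *
S=pickle.load(open("scene0.pkl","rb"))
for P in ([.5236,.1346,.1616],[.5236-.05,.1346,.1616+.0866],[.5236-.1,.1346,.1616+.173],[.572,.1346,.164]):
    print((proj(S,P)[0]-[200,105])*2.5)
```

```text
[128.69484762 384.22442802]
[103.30358375 415.1069081 ]
[ 72.81612435 452.30912087]
[141.40463182 325.68688558]
```

Run:
```python
from plant import manip, eyes
import cv2
c=eyes.capture("top");cv2.imwrite("pics/t1.png",cv2.resize(c["img"][195:375,165:365],None,fx=3,fy=3,interpolation=cv2.INTER_CUBIC))
from h import proj
print((proj(c,[.5236,.1346,.1616])[0]-[165,195])*3)
```

```text
[251.8299929  188.47789722]
```

View pics/t1.png

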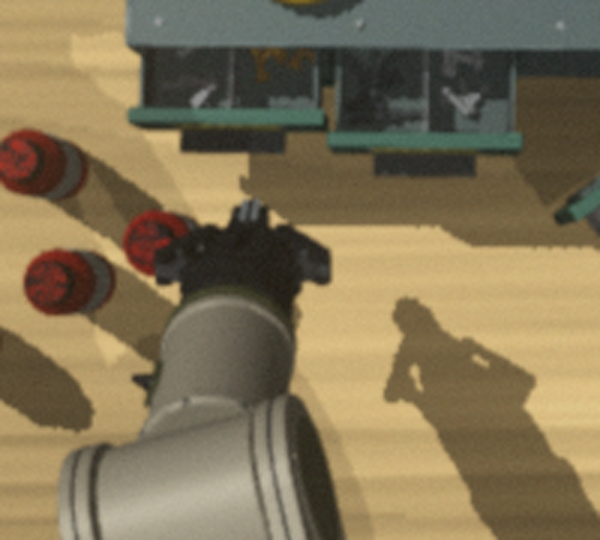

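The tip at (250,205) is free, and the knuckles clear the can's top. Now I'll push the left drawer.

Emit:
carry_out --pt "0 8 0 0 0 0 0" --pt "0 16 0 0 0 0 0" --pt "0 22 0 0 0 0 0" --pt "0 28 0 0 0 0 0" --pt "0 34 0 0 0 0 0"

```text
t: 2.7
tcp_pos: [0.56, 0.1345, 0.1662]
eef_rot: [-0.007, 0.968, -0.009, 0.249]
force: [0.2, -0.4, -0.4]
finger_gap: 0.0002
```

Emit:
carry_out --pt "0 4 0 0 0 0 0" --pt "0 8 0 0 0 0 0" --pt "0 12 0 0 0 0 0" --pt "0 16 0 0 0 0 0" --pt "0 20 0 0 0 0 0"

```text
t: 3.12
tcp_pos: [0.5802, 0.1345, 0.1661]
eef_rot: [-0.007, 0.968, -0.009, 0.249]
force: [-0.4, -0.0, -0.3]
finger_gap: -0.0001
```

Emit:
carry_out --pt "0 4 0 0 0 0 0" --pt "0 8 0 0 0 0 0" --pt "0 12 0 0 0 0 0" --pt "0 15 0 0 0 0 0" --pt "0 18 0 0 0 0 0"

```text
t: 3.53
tcp_pos: [0.5985, 0.1345, 0.166]
eef_rot: [-0.007, 0.968, -0.009, 0.249]
force: [0.8, -0.9, -0.7]
finger_gap: -0.0003
```

```bash
cat > look.py <<'E'
import sys,cv2
from plant import manip, eyes
n=sys.argv[1]
a=eyes.capture("top")["img"][115:295,165:465];b=eyes.capture("scene")["img"][105:345,200:500]
cv2.imwrite(f"pics/{n}t.png",cv2.resize(a,None,fx=2.6,fy=2.6,interpolation=cv2.INTER_CUBIC))
cv2.imwrite(f"pics/{n}s.png",cv2.resize(b,None,fx=2.5,fy=2.5,interpolation=cv2.INTER_CUBIC))
o=manip.observe();print(o["t"],o["tcp_pos"],o["force"],o["moment"])
E
python3 look.py a
```

```text
3.6333 [0.59856289 0.13447637 0.16608571] [-0.36342299 -0.20458604 -0.59605733] [-0.04656047  0.23772897 -0.04370069]
```

View pics/at.png

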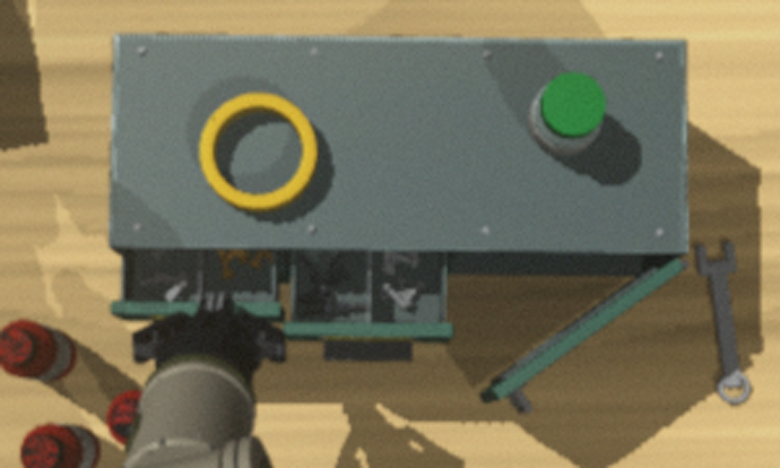

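View pics/as.png

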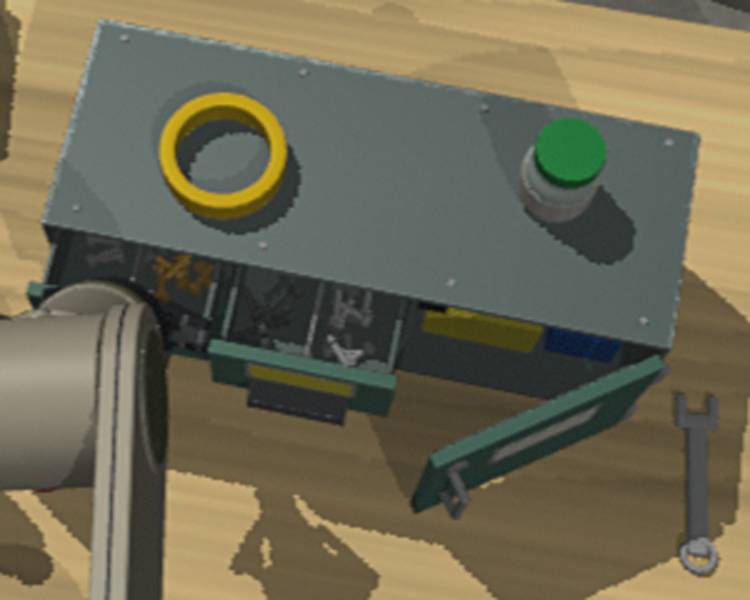

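Run:
```python
from plant import manip, eyes
import cv2,numpy as np
from h import proj
from scipy.spatial.transform import Rotation as R
c=eyes.capture("top");o=manip.observe()
M=R.from_quat(o["eef_rot"][[1,2,3,0]]).as_matrix();p=o["tcp_pos"];print(p,M)
f=6;im=cv2.resize(c["img"][205:285,195:320],None,fx=f,fy=f,interpolation=cv2.INTER_CUBIC)
pts=[p,p-M[:,2]*.019,p-M[:,2]*.073,p+M[:,0]*.011,p+[-0.05,-.09,0]]
q=(proj(c,pts)-[195,205])*f;print(q)
cv2.imwrite("pics/z_raw.png",im)
for i,a in enumerate(q): cv2.circle(im,(int(a[0]),int(a[1])),4,[(0,0,255),(255,0,0),(0,255,255),(255,0,255),(0,255,0)][i],-1)
cv2.imwrite("pics/z1.png",im)
```

```text
[0.5982726  0.13445568 0.16593151] [[ 0.87568993 -0.01298046  0.48269935]
 [-0.02027705 -0.99974537  0.0099011 ]
 [ 0.48244792 -0.01845801 -0.87573016]]
[[321.15104478 120.6345646 ]
 [317.51995227 140.50805703]
 [306.63957051 200.05795404]
 [320.13557025  93.99798408]
 [559.17398775 247.64755067]]
```

View pics/z1.png

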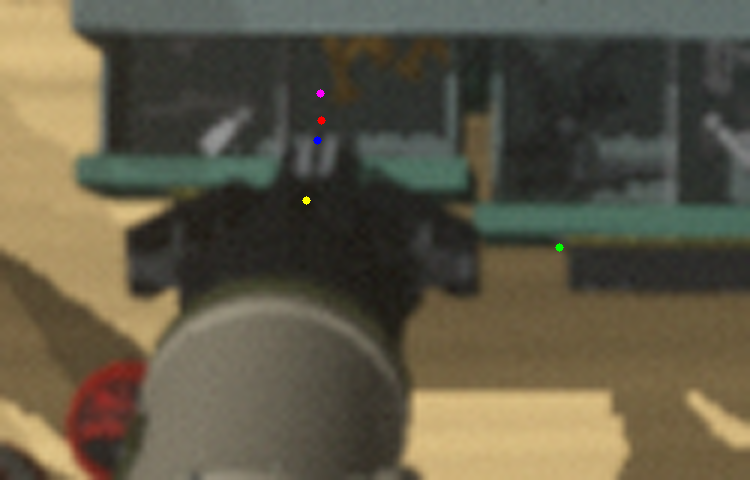

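Emit:
carry_out --pt "0 -15 0 0 0 0 0" --pt "0 -30 0 0 0 0 0" --pt "0 -50 -10 0 0 0 0" --pt "0 -70 -30 0 0 0 0" --pt "0 -70 -30 0 0 0 0"

```text
t: 4.1
tcp_pos: [0.5255, 0.103, 0.1649]
eef_rot: [-0.007, 0.969, -0.008, 0.248]
force: [0.1, 0.4, 0.2]
finger_gap: 0.0001
```

```bash
cat > ov.py <<'E'
import sys
from plant import manip, eyes
import cv2,numpy as np
from h import proj
from scipy.spatial.transform import Rotation as R
n=sys.argv[1]
for k in ("top","scene"):
    c=eyes.capture(k);o=manip.observe()
    M=R.from_quat(o["eef_rot"][[1,2,3,0]]).as_matrix();p=o["tcp_pos"]
    q=proj(c,[p,p-M[:,2]*.019,p-M[:,2]*.073])
    f=6;x0,y0=(q[0]-[62,40]).astype(int).clip(0);im=cv2.resize(c["img"][y0:y0+90,x0:x0+125],None,fx=f,fy=f,interpolation=cv2.INTER_CUBIC)
    im=cv2.convertScaleAbs(im,alpha=1.6,beta=20)
    for i,a in enumerate((q-[x0,y0])*f): cv2.circle(im,(int(a[0]),int(a[1])),3,[(0,0,255),(255,0,0),(0,255,255)][i],-1)
    cv2.imwrite(f"pics/{n}_{k}.png",im)
print(o["t"],p,o["force"])
E
python3 ov.py b
```

```text
4.2 [0.52824024 0.10404975 0.16651196] [0.29924913 0.78022124 0.42274536]
```

View pics/b_top.png

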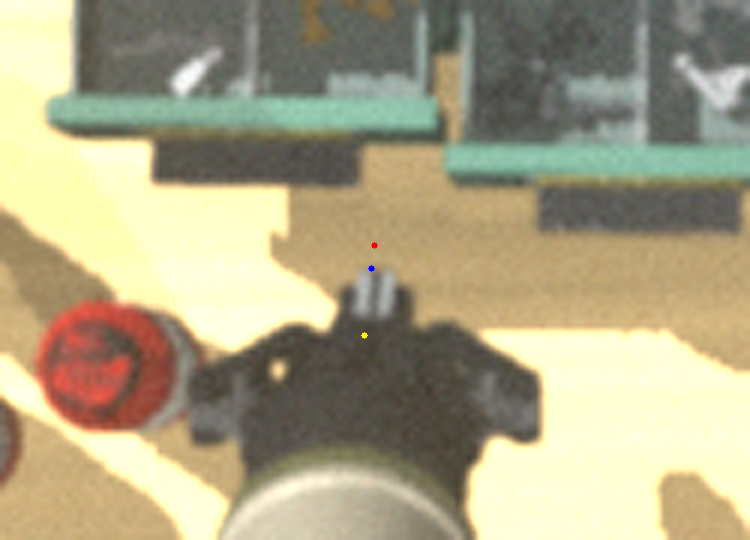

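View pics/b_scene.png

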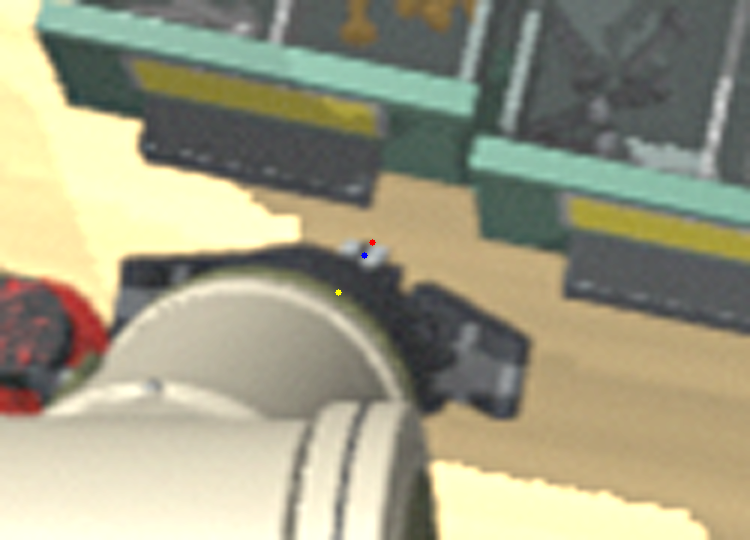

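Run:
```python
from plant import eyes
from h import *
p=np.array([.52824,.10405,.16651])
P=[];X=[]
for k,px in(("top",(374,272)),("scene",(366,242))):
    c=eyes.capture(k);q=proj(c,p)[0];o=(q-[62,40]).astype(int).clip(0)
    uv=o+np.array(px)/6;X.append(uv);R,_=cv2.Rodrigues(c["rvec"]);P.append(c["mtx"]@np.c_[R,np.ravel(c["tvec"])])
    print(k,q,uv,[ray(c,*uv,z) for z in(.14,.167,.19,.21)])
h=cv2.triangulatePoints(P[0],P[1],X[0],X[1]);print((h[:3]/h[3]).ravel())
```

```text
top [262.1381107  255.47541424] [262.33333333 260.33333333] [array([0.51818672, 0.10567464, 0.14      ]), array([0.51715599, 0.10369016, 0.167     ]), array([0.51627797, 0.10199967, 0.19      ]), array([0.51551447, 0.10052969, 0.21      ])]
scene [267.11743574 258.47005668] [266.         258.33333333] [array([0.5356319 , 0.10955547, 0.14      ]), array([0.52797512, 0.10618294, 0.167     ]), array([0.52145268, 0.10331005, 0.19      ]), array([0.515781  , 0.10081188, 0.21      ])]
[0.51544307 0.10055127 0.21125984]
```

Run:
```python
from h import *
T=pickle.load(open("top0.pkl","rb"))
pts=[[.1908,-.5682,.1994],[.1908,-.5682,.2184],[.1908,-.5682,.2724]]
q=proj(T,pts);print(q)
im=cv2.convertScaleAbs(cv2.resize(T["img"][370:480,540:640],None,fx=5,fy=5,interpolation=cv2.INTER_CUBIC),alpha=1.8,beta=20)
for i,a in enumerate((q-[540,370])*5): cv2.circle(im,(int(a[0]),int(a[1])),3,[(0,0,255),(255,0,0),(0,255,255)][i],-1)
cv2.imwrite("pics/init.png",im)
```

```text
[[571.35709139 404.43375525]
 [575.54170756 406.36319415]
 [588.18377118 412.19218499]]
```

View pics/init.png

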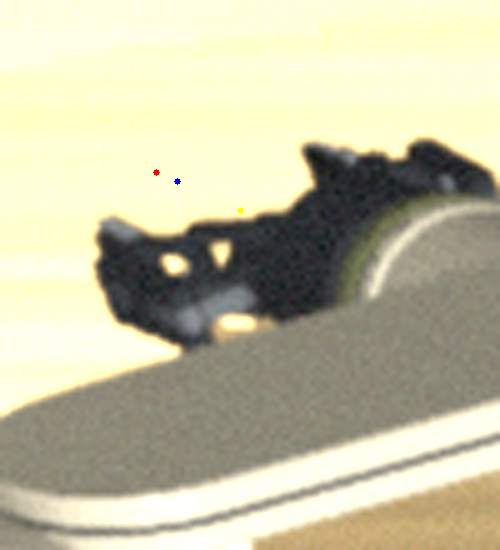

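Both views show the real fingertips about 35–40 mm behind the reported TCP along the tool axis: they passed over the drawer front without touching it. I'll lower by that amount and try again.

Emit:
carry_out --pt "0 0 10 -8 0 0 0" --pt "0 0 20 -18 0 0 0" --pt "0 0 30 -30 0 0 0" --pt "0 0 34 -39 0 0 0" --pt "0 0 34 -39 0 0 0"

```text
t: 4.72
tcp_pos: [0.5275, 0.1394, 0.1245]
eef_rot: [-0.007, 0.969, -0.008, 0.248]
force: [0.1, 0.9, -0.7]
finger_gap: 0.0
```

```bash
python3 ov.py c
```

```text
4.8167 [0.52864768 0.1388026  0.12698935] [ 0.54176286 -0.19799705 -0.01343644]
```

View pics/c_top.png

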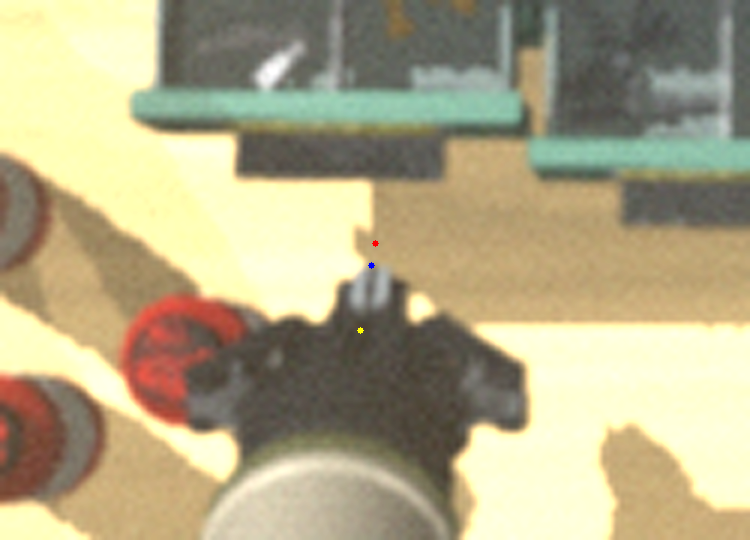

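View pics/c_scene.png

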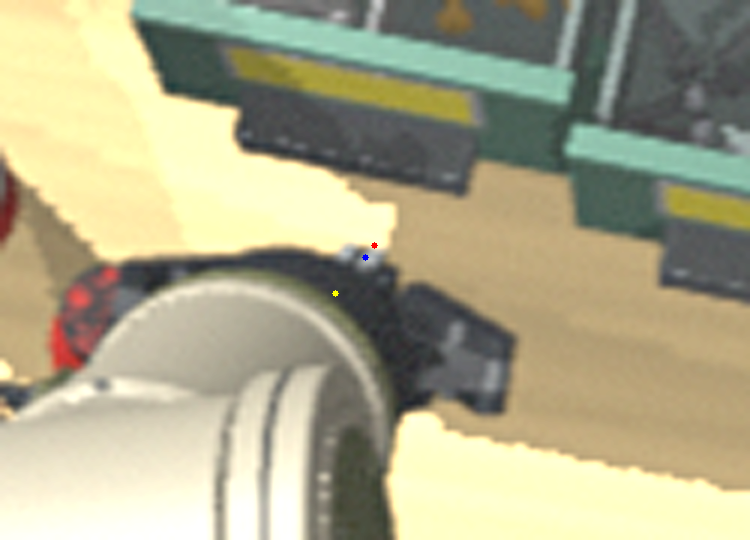

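Emit:
carry_out --pt "0 8 0 0 0 0 0" --pt "0 18 0 0 0 0 0" --pt "0 26 0 0 0 0 0" --pt "0 34 0 0 0 0 0" --pt "0 40 0 0 0 0 0"

```text
t: 5.23
tcp_pos: [0.5701, 0.1384, 0.1283]
eef_rot: [-0.007, 0.968, -0.008, 0.25]
force: [-0.6, 0.1, -0.7]
finger_gap: -0.0002
```

Emit:
carry_out --pt "0 4 0 0 0 0 0" --pt "0 8 0 0 0 0 0" --pt "0 12 0 0 0 0 0" --pt "0 16 0 0 0 0 0" --pt "0 20 0 0 0 0 0"

```text
t: 5.65
tcp_pos: [0.5902, 0.1382, 0.1283]
eef_rot: [-0.007, 0.968, -0.008, 0.25]
force: [-2.9, -2.1, 2.2]
finger_gap: -0.0001
```

```bash
python3 ov.py d
```

```text
5.75 [0.59057998 0.13837439 0.12844712] [-0.44669748  1.08500576  0.23885041]
```

View pics/d_top.png

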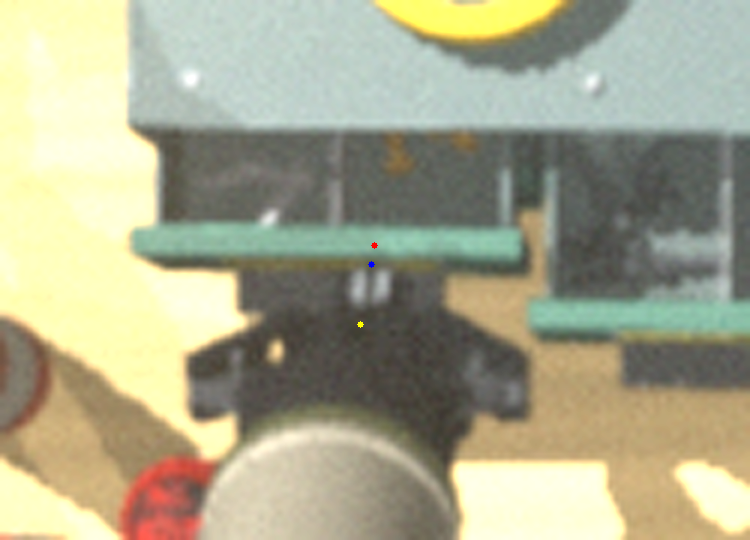

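The front is moving and the tip touches it at (372,265). I'll continue.

Emit:
carry_out --pt "0 4 0 0 0 0 0" --pt "0 8 0 0 0 0 0" --pt "0 12 0 0 0 0 0" --pt "0 16 0 0 0 0 0" --pt "0 19 0 0 0 0 0"

```text
t: 6.17
tcp_pos: [0.6098, 0.1382, 0.1281]
eef_rot: [-0.007, 0.968, -0.009, 0.25]
force: [-2.1, -1.4, 0.4]
finger_gap: -0.0005
```

Emit:
carry_out --pt "0 2 0 0 0 0 0" --pt "0 4 0 0 0 0 0" --pt "0 5.5 0 0 0 0 0" --pt "0 7 0 0 0 0 0" --pt "0 8 0 0 0 0 0"

```text
t: 6.58
tcp_pos: [0.6179, 0.1381, 0.128]
eef_rot: [-0.007, 0.968, -0.009, 0.25]
force: [-2.1, -2.3, 0.1]
finger_gap: 0.0003
```

Emit:
carry_out --pt "0 1 0 0 0 0 0" --pt "0 2 0 0 0 0 0" --pt "0 3 0 0 0 0 0" --pt "0 4 0 0 0 0 0" --pt "0 4 0 0 0 0 0"

```text
t: 7.0
tcp_pos: [0.6221, 0.1382, 0.1281]
eef_rot: [-0.007, 0.968, -0.009, 0.25]
force: [-2.0, -1.1, 0.0]
finger_gap: -0.0001
```

Emit:
carry_out --pt "0 0.8 0 0 0 0 0" --pt "0 1.6 0 0 0 0 0" --pt "0 2.4 0 0 0 0 0" --pt "0 3 0 0 0 0 0" --pt "0 3 0 0 0 0 0"

```text
t: 7.42
tcp_pos: [0.6252, 0.1382, 0.1281]
eef_rot: [-0.007, 0.968, -0.009, 0.25]
force: [-1.2, -1.4, -1.6]
finger_gap: 0.0002
```

Emit:
carry_out --pt "0 0.8 0 0 0 0 0" --pt "0 1.6 0 0 0 0 0" --pt "0 2.4 0 0 0 0 0" --pt "0 3 0 0 0 0 0" --pt "0 3 0 0 0 0 0"

```text
t: 7.83
tcp_pos: [0.6259, 0.1382, 0.1277]
eef_rot: [-0.007, 0.969, -0.009, 0.247]
force: [-31.5, -4.1, 19.9]
finger_gap: -0.0
```

The left drawer is against its stop (31 N, stalled). Now I'll retreat to the middle drawer.

Emit:
carry_out --pt "0 -15 0 0 0 0 0" --pt "0 -45 0 0 0 0 0" --pt "0 -80 -10 0 0 0 0" --pt "0 -100 -45 0 0 0 0" --pt "0 -106 -85 0 0 0 0"

```text
t: 8.25
tcp_pos: [0.5179, 0.0555, 0.1272]
eef_rot: [-0.008, 0.969, -0.006, 0.248]
force: [0.9, -1.2, 0.0]
finger_gap: -0.0001
```

Emit:
carry_out --pt "0 0 -30 0 0 0 0" --pt "0 0 -50 0 0 0 0" --pt "0 10 -55 0 0 0 0" --pt "0 22 -55 0 0 0 0" --pt "0 30 -55 0 0 0 0"

```text
t: 8.67
tcp_pos: [0.5495, -0.0008, 0.1286]
eef_rot: [-0.008, 0.968, -0.007, 0.249]
force: [0.3, -0.2, 0.3]
finger_gap: -0.0001
```

```bash
python3 look.py e
```

```text
8.7667 [5.49207209e-01 6.52407858e-05 1.28153064e-01] [-0.3166322   0.2877349   0.15112589] [0.00420196 0.23773834 0.01236321]
```

View pics/et.png

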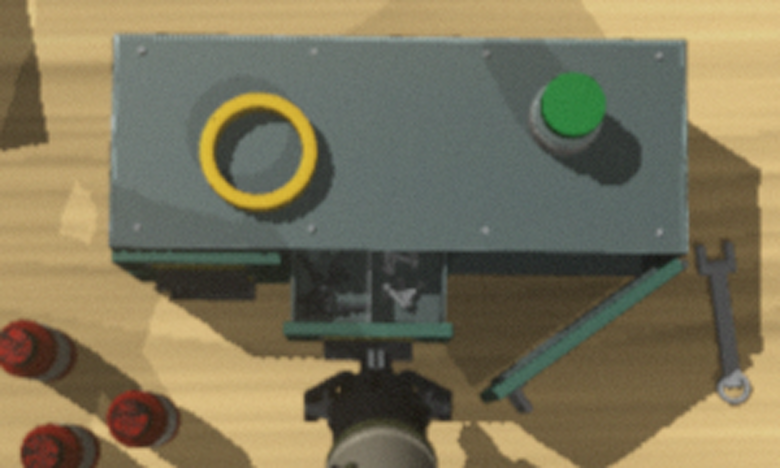

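View pics/es.png

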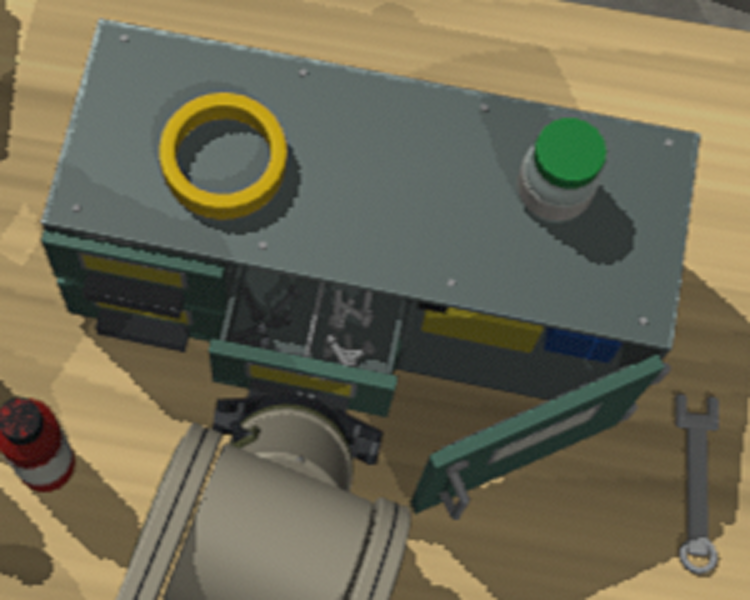

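The left drawer is flush and the cans haven't moved. The tip is just in front of the middle front at top crop (376,345).

Emit:
carry_out --pt "0 4 0 0 0 0 0" --pt "0 8 0 0 0 0 0" --pt "0 12 0 0 0 0 0" --pt "0 16 0 0 0 0 0" --pt "0 20 0 0 0 0 0"

```text
t: 9.18
tcp_pos: [0.5694, 0.0002, 0.1282]
eef_rot: [-0.008, 0.969, -0.006, 0.248]
force: [-4.1, -1.2, 1.5]
finger_gap: 0.0002
```

Emit:
carry_out --pt "0 4 0 0 0 0 0" --pt "0 8 0 0 0 0 0" --pt "0 12 0 0 0 0 0" --pt "0 16 0 0 0 0 0" --pt "0 20 0 0 0 0 0"

```text
t: 9.6
tcp_pos: [0.5897, 0.0001, 0.128]
eef_rot: [-0.008, 0.969, -0.006, 0.248]
force: [-3.1, -2.5, 1.7]
finger_gap: -0.0002
```

Emit:
carry_out --pt "0 4 0 0 0 0 0" --pt "0 8 0 0 0 0 0" --pt "0 12 0 0 0 0 0" --pt "0 16 0 0 0 0 0" --pt "0 20 0 0 0 0 0"

```text
t: 10.02
tcp_pos: [0.61, 0.0, 0.1278]
eef_rot: [-0.008, 0.969, -0.006, 0.248]
force: [-4.1, -1.0, 0.5]
finger_gap: -0.0002
```

Emit:
carry_out --pt "0 2 0 0 0 0 0" --pt "0 4 0 0 0 0 0" --pt "0 5 0 0 0 0 0" --pt "0 6 0 0 0 0 0" --pt "0 7 0 0 0 0 0"

```text
t: 10.43
tcp_pos: [0.617, 0.0001, 0.1277]
eef_rot: [-0.008, 0.969, -0.006, 0.248]
force: [-1.8, -2.6, 0.7]
finger_gap: -0.0002
```

Emit:
carry_out --pt "0 0.8 0 0 0 0 0" --pt "0 1.6 0 0 0 0 0" --pt "0 2.4 0 0 0 0 0" --pt "0 3 0 0 0 0 0" --pt "0 3 0 0 0 0 0"

```text
t: 10.85
tcp_pos: [0.6201, 0.0001, 0.1278]
eef_rot: [-0.008, 0.969, -0.006, 0.248]
force: [-1.9, -1.3, 0.4]
finger_gap: -0.0001
```

Emit:
carry_out --pt "0 0.8 0 0 0 0 0" --pt "0 1.6 0 0 0 0 0" --pt "0 2.4 0 0 0 0 0" --pt "0 3 0 0 0 0 0" --pt "0 3 0 0 0 0 0"

```text
t: 11.27
tcp_pos: [0.6219, 0.0001, 0.1275]
eef_rot: [-0.008, 0.969, -0.006, 0.247]
force: [-19.3, -2.8, 11.0]
finger_gap: -0.0001
```

The middle drawer is against its stop (19 N). Next is the door: I'll back off, rise, and move across.

Emit:
carry_out --pt "0 -15 0 0 0 0 0" --pt "0 -50 0 5 0 0 0" --pt "0 -85 0 25 0 0 0" --pt "0 -115 -15 50 0 0 0" --pt "0 -132 -45 70 0 0 0"

```text
t: 11.68
tcp_pos: [0.4882, -0.0418, 0.1977]
eef_rot: [-0.009, 0.969, -0.003, 0.247]
force: [1.2, -0.7, 0.7]
finger_gap: -0.0002
```

Emit:
carry_out --pt "0 0 -40 0 0 0 0" --pt "0 0 -80 0 0 0 0" --pt "0 0 -120 0 0 0 0" --pt "0 0 -145 0 0 0 0" --pt "0 0 -145 -15 0 0 0"

```text
t: 12.1
tcp_pos: [0.4897, -0.1931, 0.1872]
eef_rot: [-0.006, 0.968, -0.005, 0.25]
force: [0.7, 0.0, 0.7]
finger_gap: -0.0002
```

```bash
python3 look.py f
```

```text
12.2 [ 0.48717665 -0.1875649   0.18066822] [ 0.06121629 -0.01790596 -0.85507465] [-0.00678658  0.21749847 -0.03581102]
```

View pics/ft.png

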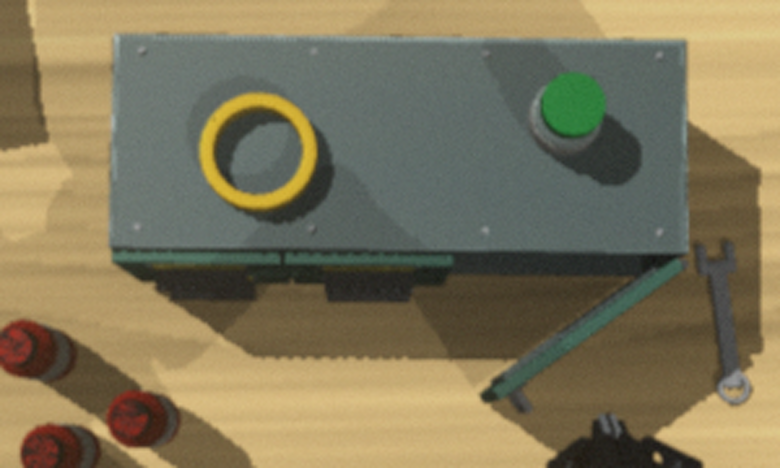

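View pics/fs.png

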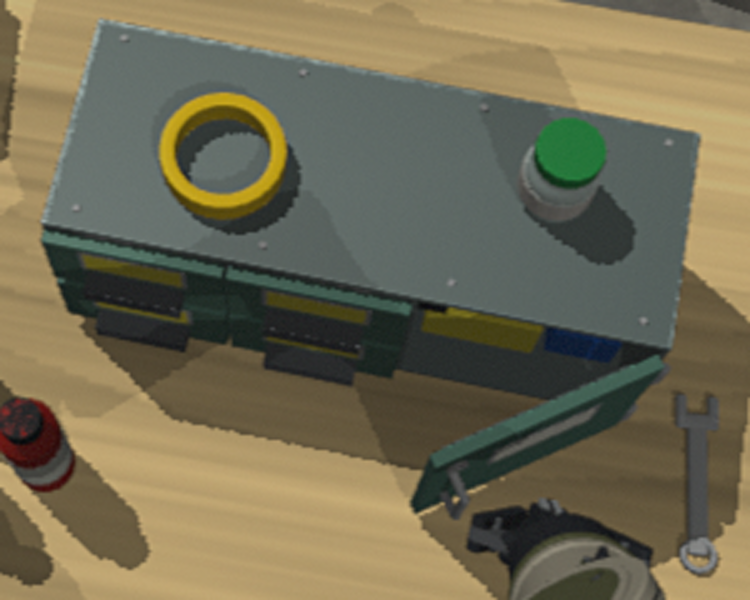

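Both drawers are flush. The tip is at top crop (607,420), facing the door's middle. I'll descend and push.

Emit:
carry_out --pt "0 0 0 -20 0 0 0" --pt "0 0 0 -38 0 0 0" --pt "0 8 0 -52 0 0 0" --pt "0 16 0 -53 0 0 0" --pt "0 24 0 -53 0 0 0"

```text
t: 12.62
tcp_pos: [0.5113, -0.186, 0.1268]
eef_rot: [-0.01, 0.969, -0.004, 0.245]
force: [0.2, 0.5, -0.3]
finger_gap: 0.0002
```

Emit:
carry_out --pt "0 5 0 0 0 0 0" --pt "0 10 0 0 0 0 0" --pt "0 15 0 0 0 0 0" --pt "0 20 1 0 0 0 0" --pt "0 25 2 0 0 0 0"

```text
t: 13.03
tcp_pos: [0.537, -0.1839, 0.1273]
eef_rot: [-0.01, 0.969, -0.004, 0.245]
force: [-0.3, -0.4, -0.4]
finger_gap: -0.0001
```

Emit:
carry_out --pt "0 4 2 0 0 0 0" --pt "0 8 4 0 0 0 0" --pt "0 12 6 0 0 0 0" --pt "0 16 8 0 0 0 0" --pt "0 20 10 0 0 0 0"

```text
t: 13.45
tcp_pos: [0.5572, -0.1737, 0.1271]
eef_rot: [-0.01, 0.969, -0.004, 0.245]
force: [-1.7, 0.5, 0.7]
finger_gap: 0.0
```

```bash
python3 look.py g
```

```text
13.55 [ 0.55748226 -0.17351872  0.12729417] [ 0.2734197  -0.40923088 -0.32932678] [-0.00367174  0.25331688 -0.00180112]
```

View pics/gt.png

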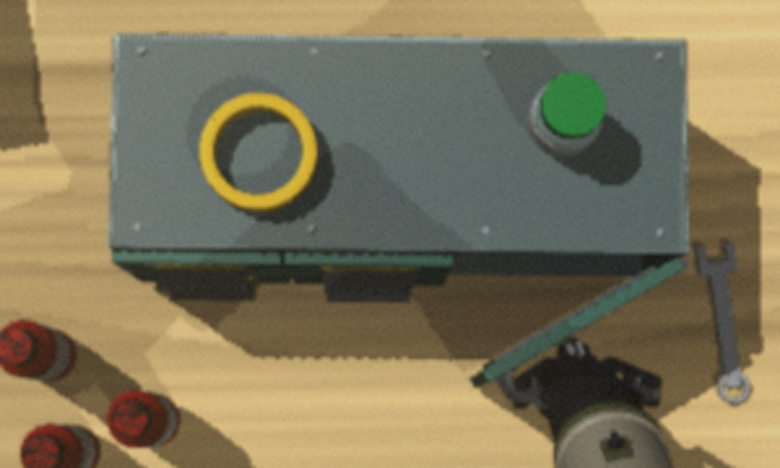

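Emit:
carry_out --pt "0 4 2 0 0 0 0" --pt "0 8 4 0 0 0 0" --pt "0 12 6 0 0 0 0" --pt "0 16 7 0 0 0 0" --pt "0 20 8 0 0 0 0"

```text
t: 13.97
tcp_pos: [0.5778, -0.1652, 0.1271]
eef_rot: [-0.011, 0.969, -0.004, 0.245]
force: [-2.3, 0.2, -0.2]
finger_gap: -0.0001
```

Emit:
carry_out --pt "0 4 1 0 0 0 0" --pt "0 8 2 0 0 0 0" --pt "0 12 3 0 0 0 0" --pt "0 16 4 0 0 0 0" --pt "0 20 5 0 0 0 0"

```text
t: 14.38
tcp_pos: [0.5982, -0.1602, 0.1272]
eef_rot: [-0.01, 0.969, -0.004, 0.245]
force: [-0.9, -1.7, 0.3]
finger_gap: -0.0003
```

Emit:
carry_out --pt "0 2 0 0 0 0 0" --pt "0 4 0 0 0 0 0" --pt "0 6 0 0 0 0 0" --pt "0 8 0 0 0 0 0" --pt "0 10 0 0 0 0 0"

```text
t: 14.8
tcp_pos: [0.6083, -0.1602, 0.1271]
eef_rot: [-0.01, 0.969, -0.004, 0.245]
force: [-1.2, 0.8, -0.1]
finger_gap: -0.0002
```

Emit:
carry_out --pt "0 1 0 0 0 0 0" --pt "0 2 0 0 0 0 0" --pt "0 3 0 0 0 0 0" --pt "0 4 0 0 0 0 0" --pt "0 4 0 0 0 0 0"

```text
t: 15.22
tcp_pos: [0.6125, -0.1602, 0.1272]
eef_rot: [-0.01, 0.969, -0.004, 0.245]
force: [-0.7, 0.6, -0.7]
finger_gap: -0.0003
```

```bash
python3 look.py h
```

```text
15.3167 [ 0.61250251 -0.16031622  0.12728299] [-0.99142602  0.32135328  0.57929655] [0.03363223 0.31627103 0.06597279]
```

View pics/ht.png

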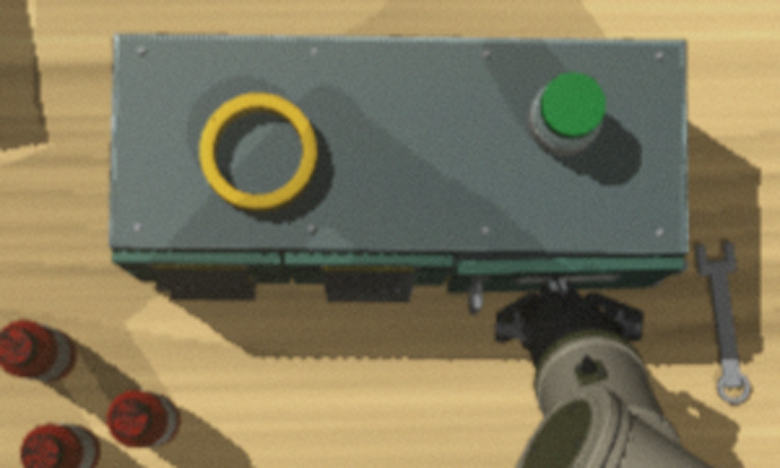

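Nearly shut. I'll creep the last few mm until the stop.

Emit:
carry_out --pt "0 0.8 0 0 0 0 0" --pt "0 1.6 0 0 0 0 0" --pt "0 2.4 0 0 0 0 0" --pt "0 3 0 0 0 0 0" --pt "0 3 0 0 0 0 0"

```text
t: 15.73
tcp_pos: [0.6156, -0.1604, 0.1273]
eef_rot: [-0.01, 0.969, -0.004, 0.246]
force: [0.1, 0.6, -0.4]
finger_gap: 0.0002
```

Emit:
carry_out --pt "0 0.8 0 0 0 0 0" --pt "0 1.6 0 0 0 0 0" --pt "0 2.4 0 0 0 0 0" --pt "0 2.8 0 0 0 0 0" --pt "0 2.8 0 0 0 0 0"

```text
t: 16.15
tcp_pos: [0.6173, -0.1603, 0.127]
eef_rot: [-0.01, 0.97, -0.004, 0.244]
force: [-14.9, 0.9, 9.3]
finger_gap: 0.0002
```

The door is against its stop (15 N, at the predicted position). I'll retreat and check.

Emit:
carry_out --pt "0 -12 0 0 0 0 0" --pt "0 -40 0 0 0 0 0" --pt "0 -75 0 10 0 0 0" --pt "0 -110 0 30 0 0 0" --pt "0 -145 0 50 0 0 0"

```text
t: 16.57
tcp_pos: [0.4706, -0.1595, 0.1762]
eef_rot: [-0.011, 0.97, -0.003, 0.243]
force: [0.2, -1.1, 2.8]
finger_gap: 0.0001
```

Emit:
carry_out --pt "0 -20 -30 20 0 0 0" --pt "0 -40 -60 40 0 0 0" --pt "0 -60 -90 50 0 0 0" --pt "0 -80 -120 50 0 0 0" --pt "0 -80 -120 50 0 0 0"

```text
t: 16.98
tcp_pos: [0.3876, -0.2856, 0.2279]
eef_rot: [-0.008, 0.97, -0.006, 0.244]
force: [0.7, 0.1, 0.1]
finger_gap: -0.0005
```

```bash
python3 look.py i
python3 - <<'E'
import cv2,numpy as np
from plant import eyes
c=eyes.capture("top")["img"]; cv2.imwrite("pics/top_end.png",c)
E
```

```text
17.0833 [ 0.38979273 -0.28115727  0.22639611] [ 0.29814821  0.78959241 -0.64784819] [ 0.01227326  0.22069646 -0.01658803]
```

View pics/it.png

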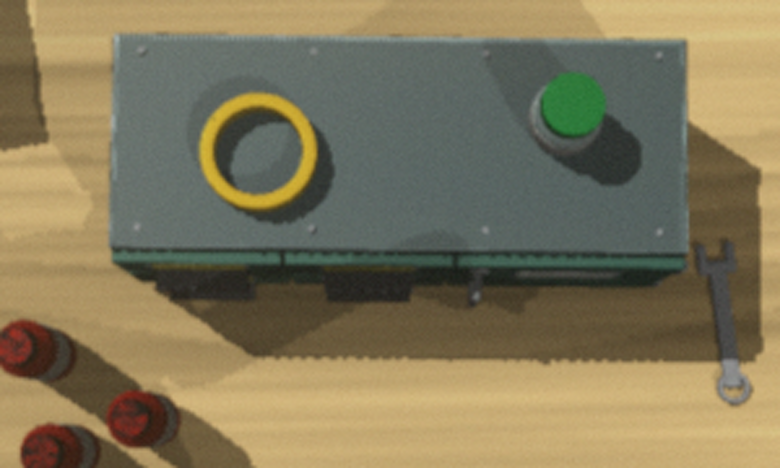

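View pics/is.png

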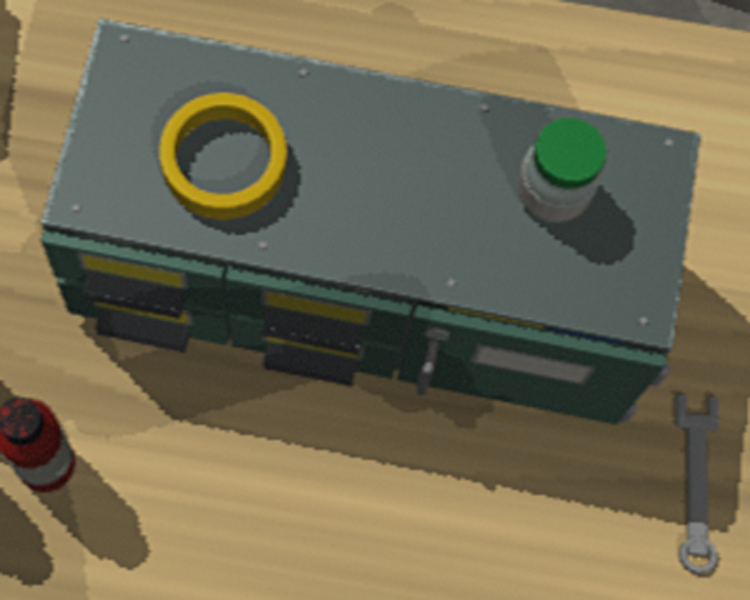

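View pics/top_end.png

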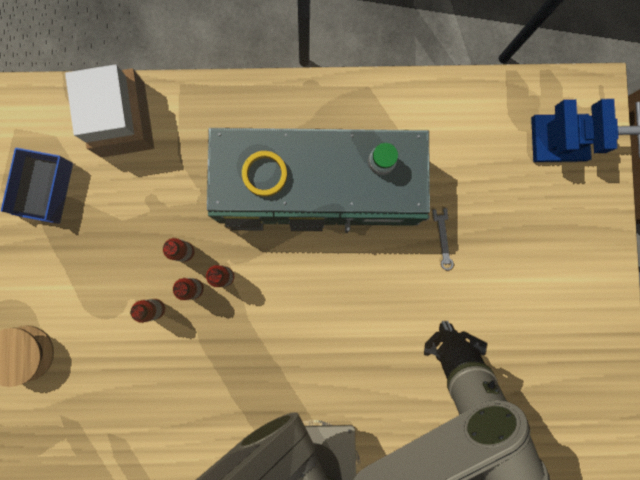

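Both drawers and the door look flush, with the row of fronts straight at top crop y≈260. The cans, tape, jar and spanner are at their starting pixels. Handing in.

```bash
python3 -c "
from plant import manip
print(manip.finish_job())"
```

```text
the job is handed in; nothing more can be done
None
```

I pushed the left drawer, then the middle drawer, then the door home with the closed fingertips, and handed the job in at about 17 s.

- **Shut:** I crept the last few millimetres of each at roughly 10 mm/s until it stalled against its stop. The peak forces I saw along the push were about 31 N (left drawer), 19 N (middle drawer) and 15 N (door).
- **Last checks:** the final pictures from both cameras show all three fronts flush. The tape, jar, spanner and all the spray cans are where they started, and the robot is clear of everything.
- **What disagreed:** the real fingertips sit about 35–40 mm behind the reported TCP along the tool axis. Because of that, my first push passed over the left drawer's front without touching it. The force stayed near zero and nothing moved. I worked the offset out from the pictures and used it for every push after that.

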